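# Load the sharpening fixture and hold its index plunger out

### The job

Take the longer of the two flat steel blades out of the wooden rack and slide it edgewise, bevelled edge up, fully home into the slot of the sharpening fixture, and let go of it. Then pull the fixture's sprung index plunger fully up by its knob, clear of its hole in the disc, and finish while still holding it up there, so that the disc is free to be turned later. Leave the other blade and the things lying around where they are.

Things in the scene. Friction and masses are not known exactly. Their poses are not given: they have to be found in the camera images.
- long_blade: The longer flat steel blade, loose, 0.2 to 0.37 kg: 80 mm long (its x), 8 thick (y), 64 high (z, up). Only the top 6 mm are bevelled. Origin: centre of its lower edge. Starts upright in either groove of the rack, along the groove, 44 mm showing. Pinch it across its thickness at mid-length, fingertips 26 mm or more above its lower edge: they then clear the fixture's block when it is home.
- short_blade: The other steel blade, like the long one in thickness and height but only 50 mm long. It stands in the rack's other groove and must stay there. Origin: centre of its lower edge; x along its length, z up.
- rack: Fixed wooden block 120 (x) by 130 (y) by 30 mm high with two parallel grooves along its x, 76 mm apart (at y = +38 and -38 mm), each 10.5 mm wide, 86 mm long and 20 mm deep (floor 10 mm above the bench). Origin: centre of its underside.
- fixture: Fixed sharpening fixture. Origin: disc centre, on the bench. Base plate 170 (x) by 235 (y -105 to +130), 12 mm high; index disc of radius 85, top at 26; on it a steel block 116 (x) by 46 (y), top at 60, with the slot. On the +y side a bracket: post y 96 to 118, arm over the disc, top at 60, 34 wide in x, with the upright plunger at y +70. Left or right of the rack. Nothing on it turns.
- slot_mouth (a point): Centre of the slot's mouth in the top face of the fixture's block, at the fixture's x 0, y -12 mm, 60 mm above the bench. The slot runs along this frame's x (the fixture's x), is 88 mm long, 10.5 mm wide (y) and 22 mm deep, closed at both ends, with a 4 mm chamfer round the mouth.
- slot_floor (a point): Centre of the slot's floor, 38 mm above the bench, same axes; the blade's origin comes here when it is home. Its long sides are interchangeable (half turn about z is fine). A blade that is home shows 42 mm above the block.
- pull_knob (a point): Upright black ridged knob on top of the plunger, diameter 24 mm, 26 mm high. This point: centre of its underside, 64 mm above the bench when seated, 1 mm above a brass collar of radius 9 on the bracket arm; z up. Its axis is 82 mm from the slot's centre line. Free on all sides for a pinch from above. Moves straight up with the plunger, does not turn.
- plunger (a joint): Travel of the plunger in metres: 0 seated in the disc's hole, positive upwards, 0.014 at its stop. A spring pulls it down: about 6 N when seated, rising to about 11.6 N at the stop. It snaps back when let go.
- pin_tip (a point): Lower end of the plunger's 8 mm steel pin, on its axis; 8 mm below the disc's top when seated, 6 mm above it at the stop.
- seat_hole (a point): Mouth of the hole in the disc that the pin sits in, on the plunger's axis, 26 mm above the bench.
- screwdriver: Screwdriver 170 mm long lying on the bench, a bystander.
- loupe: Black eye loupe, 38 mm across and 30 mm high, standing on the bench, a bystander.
- parts_tray: Grey divided parts tray 90 by 120 by 22 mm on the bench, a bystander.
Mind the look-alikes: they are no part of the job. Leave any pink look-alike of the long_blade alone.

How it is judged (in metres and radians):
On the way, in this order (a step that is already met when the one before it is completed fails the run):
1. the long blade stands home in the fixture's slot, let go, the plunger still seated (x of long_blade in the frame of slot_floor between -0.008 and 0.008 m and y of long_blade in the frame of slot_floor between -0.004 and 0.004 m and z of long_blade in the frame of slot_floor between -0.003 and 0.004 m and angle between long_blade's own z axis and vertical below 0.2 rad and angle between the x axis of long_blade and the x axis of slot_floor, either way round below 0.12 rad and contact force between the fingers and long_blade below 0.1 N and value of joint plunger below 0.003 m), for 0.2 s.
2. the plunger is pulled fully up by its knob (value of joint plunger above 0.0115 m and contact force between the fingers and plunger above 2 N), for 0.2 s.
At the end, for the whole second after the job is handed in: Long blade in the slot, bevel up, lower edge within 4 mm of the slot floor, not touched; fingers hold the knob (over 2 N) with the plunger at least 11.5 mm up of its 14 mm; short blade, screwdriver, loupe and tray within 20 mm of their starts; all through the last second (all of step 2 and x of long_blade in the frame of slot_floor between -0.008 and 0.008 m and y of long_blade in the frame of slot_floor between -0.004 and 0.004 m and z of long_blade in the frame of slot_floor between -0.003 and 0.004 m and angle between long_blade's own z axis and vertical below 0.2 rad and angle between the x axis of long_blade and the x axis of slot_floor, either way round below 0.12 rad and contact force between the fingers and long_blade below 0.1 N and distance of each of short_blade, screwdriver, loupe, parts_tray from where it was at the start of the episode below 0.02 m); the arm keeps its last pose, push and grip.
It fails at once if the short blade or a bystander is displaced by more than 40 mm (distance of any of short_blade, screwdriver, loupe, parts_tray from where it was at the start of the episode above 0.04 m).
It also fails if it takes over 58 s, if anything falls off the work surface, if the arm or the gripper's body presses on something with over 40 N, if the wrist force passes 120 N, or if a joint passes its speed limit or range.

### The arm

A 6-joint arm with a two-finger parallel gripper is mounted at the origin on the work surface. World frame = base frame: x ahead of the robot, y to its left, z up, the work surface at z = 0. Lengths are in mm, angles in rad, forces in N, time in s.
With the tool pointing down it reaches from about 350 to 725 mm from the base axis. Payload 6 kg.
Tool frame: the origin (TCP) lies on the centre line of the jaws, within the pads' length; the fingertips stand 19 mm ahead of it and the grasp point (between the pads) is the TCP; z points along the fingers, y is the line along which they close (so a half turn about z gives the same grasp; the last joint's range is limited). The gripper opens to 85 mm and grips with 20 to 120 N. Pads are 22 mm wide; open, the fingers measure 114 mm over their backs; the gripper's body (76 mm by 85 mm) begins 54 mm behind the grasp point. The pads swing forward as they close: fully open they stand 13 mm farther back than shut.
Start: joints at [1.454, 0.04, 0.085, 0, -1.615, -0.334], TCP at [261.383, 540.05, 250.261] pointing down, gripper open.
Joint ranges: [-2.56, 2.56], [-1.29, 2.01], [-1.08, 1.49], [-3.29, 1.98], [-2.81, -0.18], [-2.99, 2.99]. Speed limits (rad/s): [2.57, 2.57, 3.01, 3.14, 3.14, 3.14].

### API

Orientations are given as a rotation vector (axis times angle).
In Python, from cell import * gives the robot as it stands. The module is installed in compiled form; this text tells all that it offers.
- The arm moves only by the shell command python3 -m jog 'ROWS'. ROWS is text: rows parted by semicolons, each of 7 numbers parted by spaces: the shift along the tool's x, y, z as a fraction of full scale, then the turn, a rotation vector about the tool's x, y, z as a fraction of full scale, then the opening, from -1 (shut) to 1 (fully open). In form: dx dy dz wx wy wz claw; .... A call has 1 to 10 rows; each row shifts and turns the commanded pose from where the row before left it, along the tool's axes as they then stand; what a row does not reach is not made up. Full scale, the value 1, is 0.25 m for a shift and 180 degrees for a turn. A row lasts 1/12 s, in which the tool goes at most 41.7 mm and 7.16 degrees, less where a joint would pass 70% of its speed; a pose out of reach is approached as far as the arm can. A call with a number of a shift or a turn outside -1 to 1 is refused whole. A call with a gripper value outside its range is refused whole. The fingers move at their own pace and stop on an object; the grip force is fixed at half the most. Time passes only in rows, so rows that do not move let the fingers close. It gives the time, the measured TCP pose, the force, the opening and the grip force at its end, in the units of the state.
- sense(): the state, without advancing time (a new reading comes with each control period).
- snapshot(name): name is "scene" or "top" or "wrist"; returns the picture (384x512x3 uint8, red, green, blue); there is no depth.
- camera_model(name): a dict with "K" (3x3 intrinsics, pixels), "T" (4x4, takes a point from camera to world coordinates); the wrist camera has in their place "T_tool_cam" (4x4, takes a point from camera to tool coordinates, whose origin is the TCP and whose axes are the flange's). Camera axes: x right, y up, looking along -z (the intrinsics and any distortion apply to the point x, -y, -z); pixel columns grow to the right and rows downward; lengths in mm; the calibration is good to about 2 mm. A picture is of the moment at which its call begins: read the wrist's pose just before it. camera_model takes no time and is no camera call.
- sign_off(): hands the job in; it is judged then, once.
The state is a dict: "clock": time; "joints": joint angles; "joint_vel": joint speeds; "joint_torque": joint torques, N m; "tool_pos": TCP position; "tool_rot": TCP orientation; "force": force on the tool from outside, world axes, zero at the start; "ft_torque": the same for the moment, N m; "opening": finger opening in mm; "gripper_force": force on a finger pad.
Only numpy, scipy, OpenCV 4.12 (cv2) and the standard library are available. Lean on these libraries where they do the work, as an engineer would, in place of code of your own. Each camera call takes 0.05 s, during which the arm holds its last target. There are 200 camera calls.

## Working session

There is one attempt and no reset: what is moved stays moved. The work goes in short steps, Python scripts to look and compute and a shell command to move; the robot and the scene stay as the last step left them, time stands still between calls to the robot, and variables do not carry over. Pictures are saved under pics/ and viewed, at most 10 in all, crops included, and the job is handed in when it is done.

```bash
mkdir -p pics; cat > h.py <<'E'
from cell import *
import numpy as np, cv2
from scipy.spatial.transform import Rotation as R
def ray(name,u,v,z,cm=None):
    cm=cm or camera_model(name); T=cm.get("T")
    if T is None:
        s=sense(); W=np.eye(4); W[:3,:3]=R.from_rotvec(s["tool_rot"]).as_matrix(); W[:3,3]=s["tool_pos"]; T=W@np.array(cm["T_tool_cam"])
    T=np.array(T); K=np.array(cm["K"]); d=np.linalg.inv(K)@[u,v,1]; d=T[:3,:3]@[d[0],-d[1],-d[2]]; o=T[:3,3]
    return o+d*(z-o[2])/d[2]
def proj(name,p):
    cm=camera_model(name); T=cm.get("T")
    if T is None:
        s=sense(); W=np.eye(4); W[:3,:3]=R.from_rotvec(s["tool_rot"]).as_matrix(); W[:3,3]=s["tool_pos"]; T=W@np.array(cm["T_tool_cam"])
    c=np.linalg.inv(T)@np.append(p,1); q=np.array(cm["K"])@[c[0],-c[1],-c[2]]; return q[:2]/q[2]
def snap(name,f,crop=None,k=1):
    im=snapshot(name)[:,:,::-1]
    cv2.imwrite("pics/raw_"+f,im)
    if crop: im=im[crop[1]:crop[3],crop[0]:crop[2]]
    cv2.imwrite("pics/"+f,cv2.resize(im,None,fx=k,fy=k,interpolation=cv2.INTER_CUBIC))
E
python3 - <<'E'
from h import *
a=snapshot("top");b=snapshot("scene")
cv2.imwrite("pics/raw_top.png",a[:,:,::-1]);cv2.imwrite("pics/raw_scene.png",b[:,:,::-1])
cv2.imwrite("pics/top.png",cv2.resize(a[:,:,::-1],(800,600),interpolation=cv2.INTER_CUBIC));cv2.imwrite("pics/scene.png",b[:,:,::-1])
s=sense();print(s)
for n in("top","scene","wrist"):print(camera_model(n))
E
```

```text
{'clock': 0.1, 'joints': array([ 1.45370839e+00,  4.07615354e-02,  8.39134766e-02, -4.09925801e-04,
       -1.61548498e+00, -3.33689766e-01]), 'joint_vel': array([ 0.00057663, -0.00195976,  0.00145685,  0.00235552, -0.00185389,
       -0.00095876]), 'joint_torque': array([-5.33418512e-03, -3.69347048e+01,  3.48281872e+01,  6.95165813e+00,
       -4.48417719e-03,  3.11040004e-06]), 'tool_pos': array([261.22141088, 539.86285137, 249.37436426]), 'tool_rot': array([ 3.06060731e+00, -7.01721217e-01, -3.78418846e-04]), 'force': array([-0.46689709, -0.57368207, -0.62491223]), 'ft_torque': array([ 0.02882298, -0.03372538, -0.0500146 ]), 'gripper_force': 0.0, 'opening': 85.26860679524971}
{'K': array([[417.69959376,   0.        , 259.93522014],
       [  0.        , 417.69959376, 193.89589597],
       [  0.        ,   0.        ,   1.        ]]), 'T': array([[ 1.20684472e-02,  9.80940029e-01, -1.93935587e-01,
         4.64816151e+02],
       [-9.99926069e-01,  1.15509606e-02, -3.79896959e-03,
         1.11001098e+01],
       [-1.48641902e-03,  1.93967097e-01,  9.81006909e-01,
         9.43562
[... 421 characters left out ...]
52594e+02],
       [ 1.88233461e-02,  7.57032330e-01,  6.53106219e-01,
         5.42623608e+02],
       [ 0.00000000e+00,  0.00000000e+00,  0.00000000e+00,
         1.00000000e+00]])}
{'K': array([[340.96516317,   0.        , 254.16482206],
       [  0.        , 340.96516317, 188.89867225],
       [  0.        ,   0.        ,   1.        ]]), 'T_tool_cam': array([[-3.08626694e-04,  9.57434650e-01,  2.88649955e-01,
         7.29483320e+01],
       [ 9.99999707e-01,  4.97636240e-04, -5.81422491e-04,
         2.57671680e-01],
       [-7.00316717e-04,  2.88649691e-01, -9.57434523e-01,
        -1.23428750e+02],
       [ 0.00000000e+00,  0.00000000e+00,  0.00000000e+00,
         1.00000000e+00]])}
```

View pics/top.png

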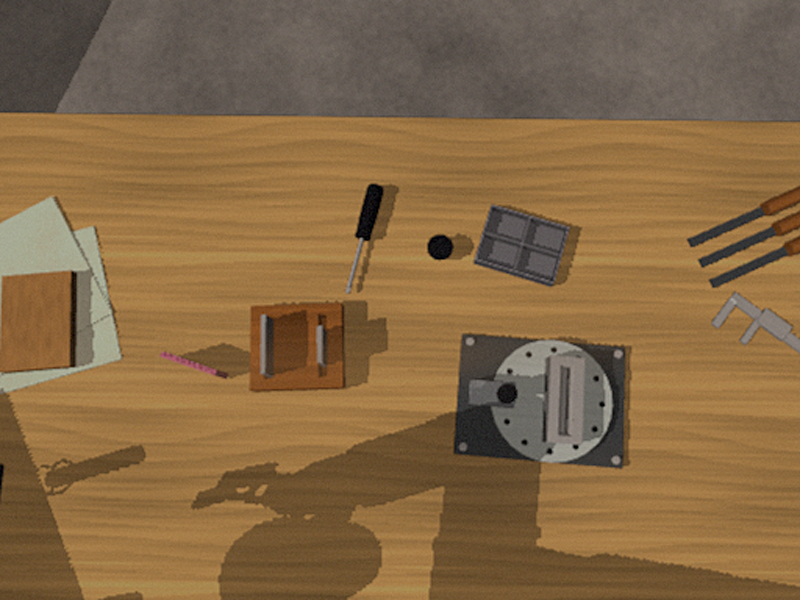

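View pics/scene.png

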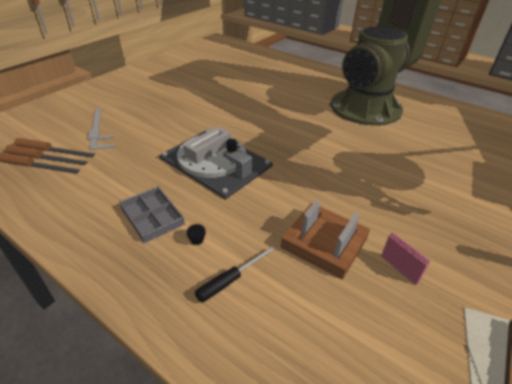

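The top view shows these blade-like candidates: the left-groove blade at (265,345), which looks longer; the right-groove blade at (321,342), which looks shorter; and the pink look-alike on the bench at (195,364). The fixture's slot is at (567,398) and its knob at (507,393). I'll take the left grey blade, subject to the crop check.

```bash
python3 - <<'E'
from h import *
a=cv2.imread("pics/raw_top.png")
A=cv2.resize(a[188:256,154:228],None,fx=4.5,fy=4.5,interpolation=cv2.INTER_CUBIC)
B=cv2.resize(a[208:304,290:406],None,fx=4,fy=4,interpolation=cv2.INTER_CUBIC)
C=np.zeros((384,A.shape[1]+B.shape[1],3),np.uint8);C[:A.shape[0],:A.shape[1]]=A;C[:,A.shape[1]:]=B
print(C.shape);cv2.imwrite("pics/crop1.png",C)
k=.64
for n,u,v,z in[("long a",264,315,72),("long b",265,375,72),("short a",320,317,72),("short b",322,366,72),("knob",507,393,90),("slot a",567,360,60),("slot b",566,436,60),("plate",461,334,12),("plate",630,347,12),("plate",623,467,12),("plate",456,455,12),("rack",250,306,30),("rack",343,303,30),("rack",345,387,30),("rack",251,390,30)]:
    print(n,ray("top",u*k,v*k,z).round(1))
E
```

```text
(384, 797, 3)
long a [618.2 207.1  72. ]
long b [537.1 201.4  72. ]
short a [616.3 131.   72. ]
short b [549.9 125.9  72. ]
knob [ 516.  -117.9   90. ]
slot a [ 563.2 -204.5   60. ]
slot b [ 462.2 -199.6   60. ]
plate [604.3 -64.9  12. ]
plate [ 588.3 -307.3   12. ]
plate [ 420.9 -288.5   12. ]
plate [434.3 -57.2  12. ]
rack [638.4 237.2  30. ]
rack [644.3 104.7  30. ]
rack [525.2  98.3  30. ]
rack [519.5 228.9  30. ]
```

View pics/crop1.png

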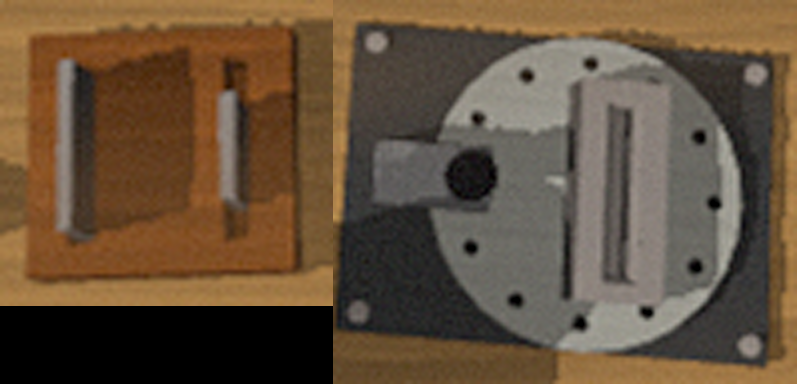

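The crop confirms the choice: the left blade, crop (66,60)–(68,236), fills its groove, so it is the long one. The right one, at (230,90)–(232,205), leaves groove showing at both ends, so it is short. The slot is at crop (618,105)–(618,283) and the knob at (470,175). The measured sizes match those given, so I'm moving above the long blade.

```bash
python3 -m jog '0 0 0 0 0 -0.0327 1;0 0 0 0 0 -0.0327 1;0 0 0 0 0 -0.0327 1;0 0 0 0 0 -0.0327 1;0 0 0 0 0 -0.0327 1;0.0984 0.1184 0.0263 0 0 0 1;0.0984 0.1184 0.0263 0 0 0 1;0.0984 0.1184 0.0263 0 0 0 1;0.0984 0.1184 0.0263 0 0 0 1;0.0984 0.1184 0.0263 0 0 0 1'
python3 -m jog '0.0984 0.1184 0.0263 0 0 0 1;0.0984 0.1184 0.0263 0 0 0 1;0.0984 0.1184 0.0263 0 0 0 1;0.0984 0.1184 0.0263 0 0 0 1;0.0984 0.1184 0.0263 0 0 0 1;0.0984 0.1184 0.0263 0 0 0 1;0.0984 0.1184 0.0263 0 0 0 1;0 0 0 0 0 0 1;0 0 0 0 0 0 1'
python3 - <<'E'
from h import *
s=sense();print(s["tool_pos"],s["tool_rot"],s["joints"]);snap("wrist","w1.png",k=1.5)
E
```

```text
clock: 0.93
tool_pos: [394.1, 398.5, 216.8]
tool_rot: [3.14, 0.1, -0.001]
force: [-0.3, 0.1, 0.4]
opening: 85.6
gripper_force: 0.0
clock: 1.68
tool_pos: [578.9, 202.0, 169.7]
tool_rot: [3.139, 0.093, -0.004]
force: [-1.1, 1.6, 0.1]
opening: 85.3
gripper_force: 0.0
[578.8521217  202.03297385 169.71106262] [ 3.13868927  0.09293189 -0.00389502] [ 6.61933342e-01  8.27983925e-02 -1.68842588e-02 -2.36835658e-04
 -1.47401646e+00  9.68085923e-01]
```

View pics/w1.png

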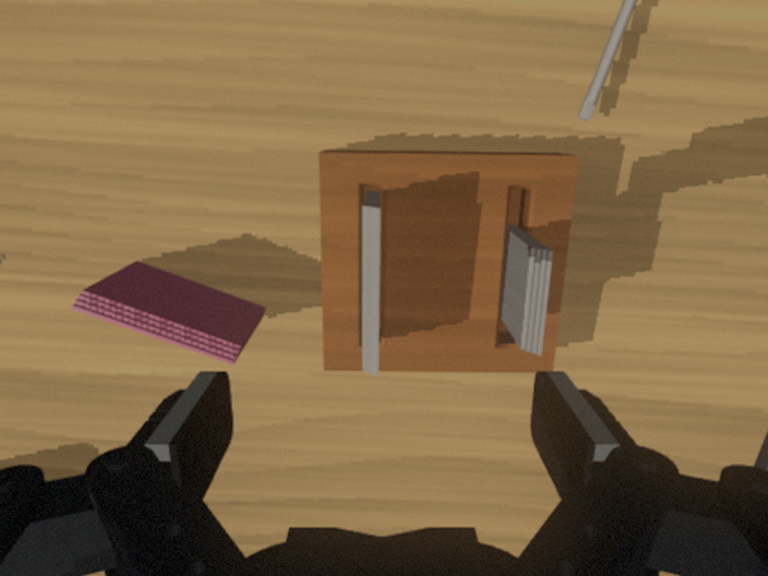

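The wrist view shows the long blade's top edge from about (371,205) to (371,373), already parallel to the tool's x. The short blade is at (525,290) and the pink look-alike at (170,310). Next I'll compute the offsets.

```bash
python3 - <<'E'
from h import *
s=sense();M=R.from_rotvec(s["tool_rot"]).as_matrix();print(M.round(4)[:, :])
cv2.imwrite("pics/w1c.png",cv2.resize(cv2.imread("pics/raw_w1.png")[115:255,205:395],None,fx=4,fy=4,interpolation=cv2.INTER_CUBIC))
for u,v in[(371,205),(371,373),(362,205),(380,205),(363,373),(379,373)]:
    p=ray("wrist",u/1.5,v/1.5,74);print(p.round(1),(M.T@(p-s["tool_pos"])).round(1))
for u,v in [(320,153),(575,155),(553,372),(323,370)]: print("rack",ray("wrist",u/1.5,v/1.5,30).round(1))
E
```

```text
[[ 9.981e-01  6.100e-02 -1.400e-03]
 [ 6.100e-02 -9.981e-01 -9.000e-04]
 [-1.500e-03  8.000e-04 -1.000e+00]]
[619.6 210.   74. ] [41.7 -4.3 96.4]
[540.1 205.7  74. ] [-37.9  -4.8  96.5]
[619.3 213.9  74. ] [41.7 -8.2 96.4]
[619.8 206.2  74. ] [41.7 -0.5 96.4]
[539.9 209.5  74. ] [-37.9  -8.6  96.5]
[540.3 201.9  74. ] [-37.9  -1.   96.5]
rack [637.6 237.4  30. ]
rack [644.4 109.8  30. ]
rack [524.7 101.9  30. ]
rack [518.1 232.6  30. ]
```

View pics/w1c.png

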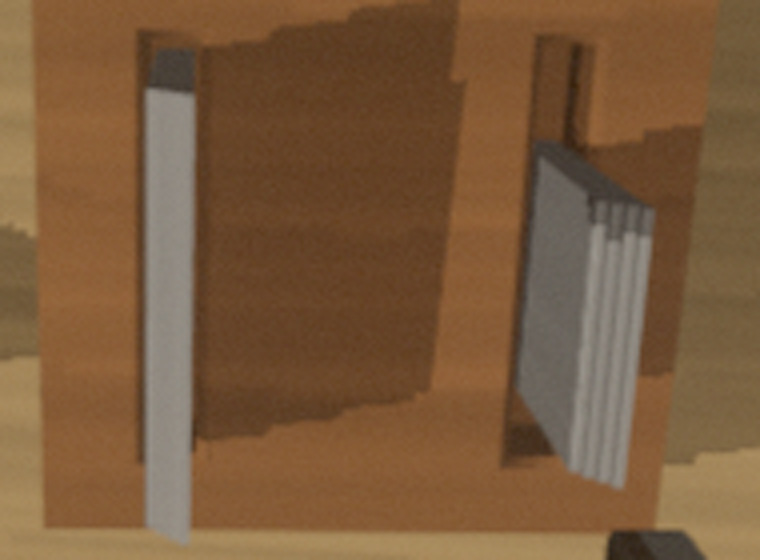

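The crop shows the blade's sides at the right width (7.8 mm) and its length as 79.6 mm. The centre is (579.8, 207.8), against (578.9, 208.3) predicted from the rack, so I'm descending to grasp it.

```bash
python3 -m jog '0.0076 -0.0184 0.05 0 0 0 0;0 0 0.10 0 0 0 0;0 0 0.10 0 0 0 0;0 0 0.10 0 0 0 0;0 0 0.07 0 0 0 0;0 0 0.031 0 0 0 0;0 0 0 0 0 0 0;0 0 0 0 0 0 0'
python3 -m jog '0 0 0 0 0 0 -1;0 0 0 0 0 0 -1;0 0 0 0 0 0 -1;0 0 0 0 0 0 -1;0 0 0 0 0 0 -1;0 0 0 0 0 0 -1;0 0 0 0 0 0 -1;0 0 0 0 0 0 -1'
```

```text
clock: 2.4
tool_pos: [579.8, 209.7, 59.2]
tool_rot: [3.14, 0.101, 0.001]
force: [0.6, 0.6, 0.8]
opening: 42.3
gripper_force: 0.0
clock: 3.07
tool_pos: [580.6, 208.5, 60.2]
tool_rot: [3.14, 0.098, 0.003]
force: [-1.2, -2.5, 5.9]
opening: 7.2
gripper_force: 60.1
```

```bash
python3 -m jog '0 0 -0.06 0 0 0 -1;0 0 -0.08 0 0 0 -1;0 0 -0.10 0 0 0 -1;0 0 -0.10 0 0 0 -1;0 0 -0.06 0 0 0.0197 -1;0 0 0 0 0 0.0197 -1'
python3 -m jog '-0.0253 0.1485 0 0 0 0 -1;-0.0253 0.1485 0 0 0 0 -1;-0.0253 0.1485 0 0 0 0 -1;-0.0253 0.1485 0 0 0 0 -1;-0.0253 0.1485 0 0 0 0 -1;-0.0253 0.1485 0 0 0 0 -1;-0.0253 0.1485 0 0 0 0 -1;-0.0253 0.1485 0 0 0 0 -1;-0.0253 0.1485 0 0 0 0 -1;-0.0253 0.1485 0 0 0 0 -1'
python3 -m jog '0 0 0 0 0 0 -1;0 0 0 0 0 0 -1;0 0 0 0 0 0 -1;0 0 0 0 0 0 -1'
python3 - <<'E'
from h import *
s=sense();print(s["tool_pos"],s["tool_rot"],s["joints"]);snap("wrist","w2.png",k=1.5)
E
```

```text
clock: 3.57
tool_pos: [581.1, 209.6, 162.7]
tool_rot: [-3.137, 0.099, -0.008]
force: [0.9, -0.3, -1.9]
opening: 7.3
gripper_force: 59.4
clock: 4.4
tool_pos: [493.1, -159.0, 157.8]
tool_rot: [-3.139, 0.095, 0.001]
force: [1.3, -0.6, -2.4]
opening: 6.8
gripper_force: 59.4
clock: 4.73
tool_pos: [494.3, -157.0, 158.1]
tool_rot: [-3.14, 0.094, 0.001]
force: [-0.1, -0.1, -3.2]
opening: 7.4
gripper_force: 59.8
[ 494.27327643 -156.98794683  158.12977663] [-3.13956075e+00  9.42241941e-02  9.86786501e-04] [ 8.06046351e-02 -1.70063933e-01 -2.82683107e-01 -6.88040165e-04
 -1.45873344e+00  1.43026303e+00]
```

View pics/w2.png

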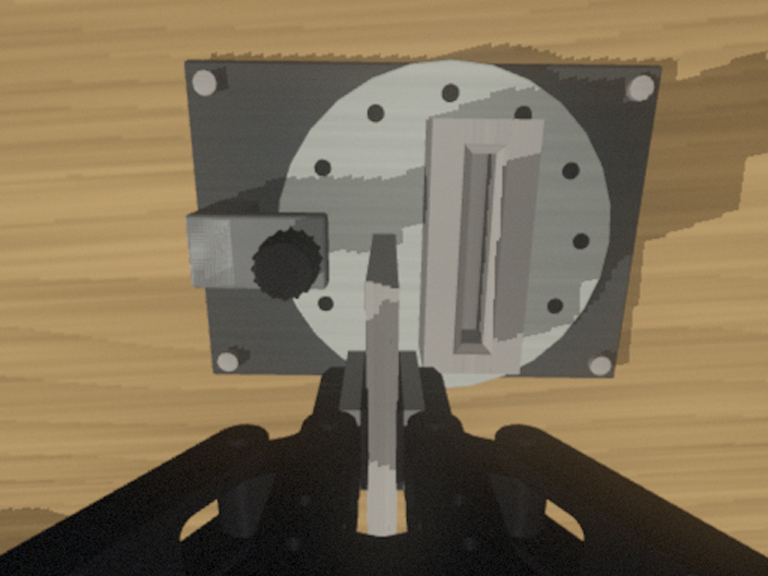

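The blade is upright in the jaws, its top edge running along x≈382. The block top's corners are about (427,118), (545,120), (520,374) and (421,371), the slot mouth runs from (487,147) to (472,352), and the knob top is at (287,263). I'll enlarge the slot.

```bash
python3 - <<'E'
from h import *
cv2.imwrite("pics/w2c.png",cv2.resize(cv2.imread("pics/raw_w2.png")[70:260,160:370],None,fx=3,fy=3,interpolation=cv2.INTER_CUBIC))
s=sense();M=R.from_rotvec(s["tool_rot"]).as_matrix()
def t(n,u,v,z):
    p=ray("wrist",u/1.5,v/1.5,z);print(n,p.round(1),(M.T@(p-s["tool_pos"])).round(1))
for u,v in [(427,118),(545,120),(520,374),(421,371)]: t("block",u,v,60)
for u,v in [(468,146),(507,147),(490,353),(454,352)]: t("mouth",u,v,60)
t("knobtop",287,263,90)
z0=s["tool_pos"][2]-50
t("blade top front",382,282,z0+64);t("blade top back",382,534,z0+64);t("bottom front",382,236,z0)
E
```

```text
block [ 570.3 -180.4   60. ] [77.2 19.  98.2]
block [ 566.6 -229.    60. ] [76.4 67.8 98.2]
block [ 451.1 -220.8   60. ] [-39.3  66.5  98.3]
block [ 455.5 -173.6   60. ] [-37.7  19.1  98.3]
mouth [ 558.1 -197.1   60. ] [66.1 36.5 98.2]
mouth [ 556.7 -213.4   60. ] [65.7 52.9 98.2]
mouth [ 462.9 -206.5   60. ] [-28.4  51.5  98.3]
mouth [ 464.5 -189.5   60. ] [-27.9  34.5  98.3]
knobtop [ 519.7 -121.9   90. ] [ 23.3 -36.3  68.3]
blade top front [ 534.5 -159.5  172.3] [ 40.2   0.3 -14. ]
blade top back [ 465.6 -155.4  172.3] [-28.8   0.3 -14. ]
bottom front [ 531.9 -159.4  108.3] [37.6  0.4 50. ]
```

View pics/w2c.png

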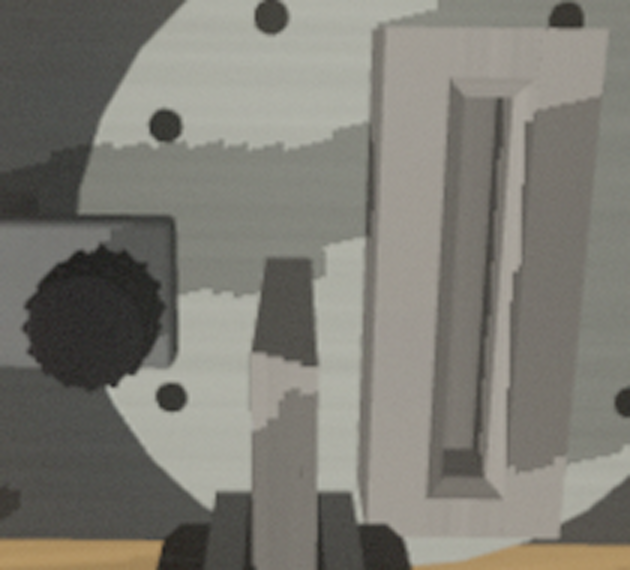

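The measured sizes agree with those given: the block is 46.5 by 115.5 mm and the slot mouth 17.4 by 95 mm. The slot centre is at tool (19, 43.8) and the held blade's centre at about (-1, 0.35), so I'm shifting 20 and 43.4 mm.

```bash
python3 -m jog '0.02 0.0434 0 0 0 0.0025 -1;0.02 0.0434 0 0 0 0 -1;0.02 0.0434 0 0 0 0 -1;0.02 0.0434 0 0 0 0 -1;0 0 0.05 0 0 0 -1;0 0 0.05 0 0 0 -1;0 0 0.05 0 0 0 -1;0 0 0.02 0 0 0 -1;0 0 0 0 0 0 -1;0 0 0 0 0 0 -1'
python3 -m jog '0 0 0 0 0 0 -1;0 0 0 0 0 0 -1'
python3 - <<'E'
from h import *
s=sense();print(s["tool_pos"],s["tool_rot"]);snap("wrist","w3.png",(120,60,400,280),2.8)
E
```

```text
clock: 5.62
tool_pos: [511.0, -202.4, 115.8]
tool_rot: [3.139, -0.107, -0.001]
force: [-0.1, 0.1, -2.6]
opening: 7.2
gripper_force: 59.7
clock: 5.78
tool_pos: [511.7, -202.5, 117.2]
tool_rot: [3.139, -0.107, 0.003]
force: [-0.4, 0.3, -3.0]
opening: 6.7
gripper_force: 59.7
[ 511.70212274 -202.49949808  117.18950077] [ 3.13936650e+00 -1.07403449e-01  2.52513336e-03]
```

View pics/w3.png

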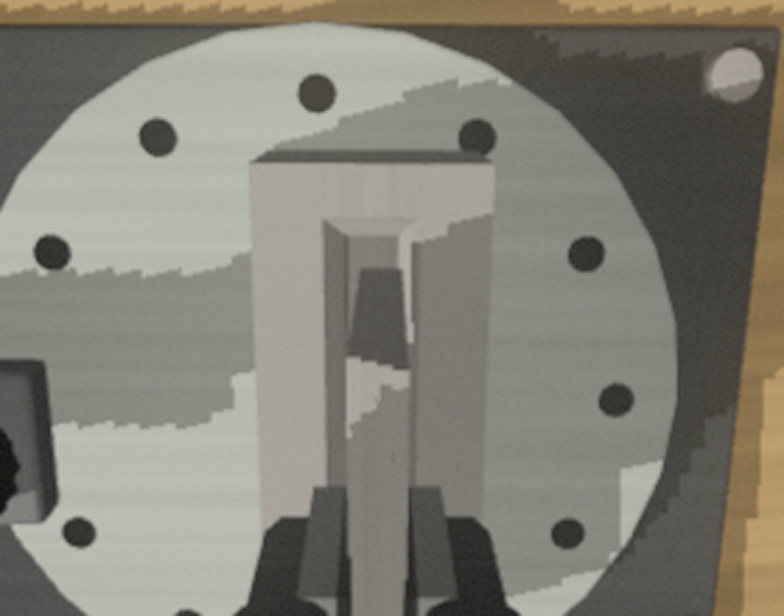

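The blade's lower front edge is centred at column 381 while the slot mouth is centred at about 370, so the blade sits about 1.9 mm too far in +y. The lengthwise gap is as expected. I'll correct this and lower gently.

```bash
python3 -m jog '0 -0.0074 0 0 0 0 -1;0 0 0.016 0 0 0 -1;0 0 0.016 0 0 0 -1;0 0 0.016 0 0 0 -1;0 0 0.016 0 0 0 -1;0 0 0 0 0 0 -1;0 0 0 0 0 0 -1'
```

```text
clock: 6.42
tool_pos: [511.1, -200.7, 99.7]
tool_rot: [3.14, -0.108, -0.002]
force: [-0.1, 0.5, -2.5]
opening: 6.9
gripper_force: 59.9
```

```bash
python3 -m jog '0 0 0.012 0 0 0 -1;0 0 0.012 0 0 0 -1;0 0 0.010 0 0 0 -1;0 0 0 0 0 0 -1;0 0 0 0 0 0 -1'
python3 -m jog '0 0 0.008 0 0 0 -1;0 0 0.006 0 0 0 -1;0 0 0 0 0 0 -1;0 0 0 0 0 0 -1'
```

```text
clock: 6.83
tool_pos: [511.2, -200.7, 91.4]
tool_rot: [3.14, -0.108, -0.001]
force: [-0.8, 0.2, -3.1]
opening: 7.2
gripper_force: 59.9
clock: 7.17
tool_pos: [511.5, -200.8, 88.3]
tool_rot: [3.14, -0.108, 0.001]
force: [0.5, -0.0, -2.6]
opening: 7.0
gripper_force: 60.0
```

```bash
python3 -m jog '0 0 0.004 0 0 0 -1;0 0 0.004 0 0 0 -1;0 0 0 0 0 0 -1;0 0 0 0 0 0 -1'
python3 -m jog '0 0 0.004 0 0 0 -1;0 0 0 0 0 0 -1;0 0 0 0 0 0 -1'
```

```text
clock: 7.5
tool_pos: [511.6, -200.9, 88.2]
tool_rot: [3.139, -0.107, 0.002]
force: [-3.7, 2.6, 6.6]
opening: 7.1
gripper_force: 62.2
clock: 7.75
tool_pos: [511.6, -200.9, 88.2]
tool_rot: [3.139, -0.107, 0.002]
force: [-7.9, 4.8, 11.8]
opening: 7.2
gripper_force: 63.3
```

The blade stopped on the floor at exactly the predicted height of 88.2 mm. I'm releasing it, then lifting and looking.

```bash
python3 -m jog '0 0 0 0 0 0 -0.3;0 0 0 0 0 0 -0.3;0 0 0 0 0 0 -0.3;0 0 0 0 0 0 -0.3;0 0 0 0 0 0 -0.3;0 0 0 0 0 0 -0.3'
python3 -m jog '0 0 -0.04 0 0 0 -0.3;0 0 -0.08 0 0 0 -0.3;0 0 -0.12 0 0 0 -0.3;0 -0.12 -0.06 0 0 0 -0.3;-0.05 -0.12 0 0 0 0 -0.3;-0.05 0 0 0 0 0 -0.3;0 0 0 0 0 0 -0.3;0 0 0 0 0 0 -0.3;0 0 0 0 0 0 -0.3'
python3 - <<'E'
from h import *
s=sense();print(s["tool_pos"],s["tool_rot"]);snap("wrist","w4.png",k=1.5)
E
```

```text
clock: 8.25
tool_pos: [511.3, -200.8, 85.0]
tool_rot: [3.14, -0.108, -0.0]
force: [0.0, -0.6, 0.1]
opening: 29.8
gripper_force: 0.0
clock: 9.0
tool_pos: [490.8, -139.5, 160.6]
tool_rot: [3.139, -0.108, 0.001]
force: [-0.1, 0.7, -0.2]
opening: 30.2
gripper_force: 0.0
[ 490.83058368 -139.49885174  160.58317566] [ 3.13939841e+00 -1.08438535e-01  7.47541313e-04]
```

View pics/w4.png

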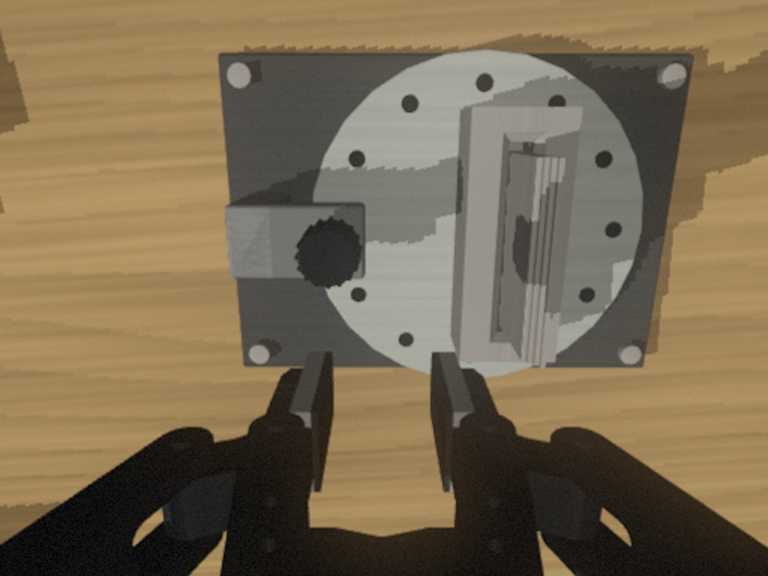

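The blade is standing home in the slot with its top ridge running from about (545,155) to (535,365), and it has been released. The knob's outline spans columns 296–362 and rows 217–288, so its top centre is about (328,256).

```bash
python3 - <<'E'
from h import *
s=sense();M=R.from_rotvec(s["tool_rot"]).as_matrix()
def t(n,u,v,z):
    p=ray("wrist",u/1.5,v/1.5,z);q=M.T@(p-s["tool_pos"]);print(n,p.round(1),q.round(1),(q/250).round(4))
t("knob",327.7,256.3,90)
t("blade far",545,155,102);t("blade near",535,365,102)
E
```

```text
knob [ 517.6 -120.7   90. ] [ 25.4 -20.7  70.3] [ 0.1018 -0.0828  0.2812]
blade far [ 551.  -200.6  102. ] [64.3 56.7 58.3] [0.2571 0.2267 0.2333]
blade near [ 471.4 -198.5  102. ] [-15.2  60.1  58.3] [-0.061   0.2404  0.2333]
```

The blade length reads 79.6 mm at z=102, as it must be when home. For the knob, the view gives y ≈ -120.7 and the 82 mm spacing gives -119. I'll aim at about -119.3, then descend with the jaws half open.

```bash
python3 -m jog '0.0508 -0.0445 0 0 0 0 0.1;0.0508 -0.0445 0 0 0 0 0.1;0 0 0 0 0 0 0.1;0 0 0.08 0 0 0 0.1;0 0 0.08 0 0 0 0.1;0 0 0.08 0 0 0 0.1;0 0 0.05 0 0 0 0.1;0 0 0.012 0 0 0 0.1;0 0 0 0 0 0 0.1;0 0 0 0 0 0 0.1'
python3 -m jog '0 0 0 0 0 0 -1;0 0 0 0 0 0 -1;0 0 0 0 0 0 -1;0 0 0 0 0 0 -1;0 0 0 0 0 0 -1;0 0 0 0 0 0 -1'
```

```text
clock: 9.88
tool_pos: [518.0, -119.1, 85.8]
tool_rot: [3.139, -0.108, 0.002]
force: [-0.5, 0.2, 1.1]
opening: 47.0
gripper_force: 0.0
clock: 10.38
tool_pos: [518.1, -119.4, 86.4]
tool_rot: [3.138, -0.108, 0.004]
force: [-1.7, -4.4, 6.6]
opening: 21.8
gripper_force: 58.9
```

```bash
python3 -m jog '0 0 -0.012 0 0 0 -1;0 0 -0.012 0 0 0 -1;0 0 -0.012 0 0 0 -1;0 0 -0.012 0 0 0 -1;0 0 0 0 0 0 -1;0 0 0 0 0 0 -1'
python3 -m jog '0 0 -0.006 0 0 0 -1;0 0 -0.006 0 0 0 -1;0 0 0 0 0 0 -1;0 0 0 0 0 0 -1'
```

```text
clock: 10.88
tool_pos: [517.9, -119.3, 95.3]
tool_rot: [3.139, -0.109, 0.002]
force: [8.0, -8.6, -9.5]
opening: 22.2
gripper_force: 59.2
clock: 11.22
tool_pos: [517.9, -119.3, 98.0]
tool_rot: [3.139, -0.109, 0.001]
force: [8.5, -8.6, -12.2]
opening: 22.2
gripper_force: 59.2
```

```bash
python3 -m jog '0 0 -0.006 0 0 0 -1;0 0 -0.004 0 0 0 -1;0 0 0 0 0 0 -1;0 0 0 0 0 0 -1'
python3 -m jog '0 0 -0.006 0 0 0 -1;0 0 0 0 0 0 -1;0 0 0 0 0 0 -1'
python3 - <<'E'
from h import *
s=sense();print(s["tool_pos"],s["force"],s["opening"]);snap("wrist","w5.png",k=1.5)
E
```

```text
clock: 11.55
tool_pos: [517.9, -119.3, 100.3]
tool_rot: [3.139, -0.109, 0.001]
force: [9.0, -9.4, -11.4]
opening: 21.5
gripper_force: 59.2
clock: 11.8
tool_pos: [517.8, -119.3, 100.6]
tool_rot: [3.139, -0.11, 0.0]
force: [12.8, -9.9, -16.6]
opening: 22.3
gripper_force: 60.2
[ 517.83174133 -119.29356858  100.63407245] [ 12.77541366  -9.93500672 -16.60455207] 22.266559792865696
```

View pics/w5.png

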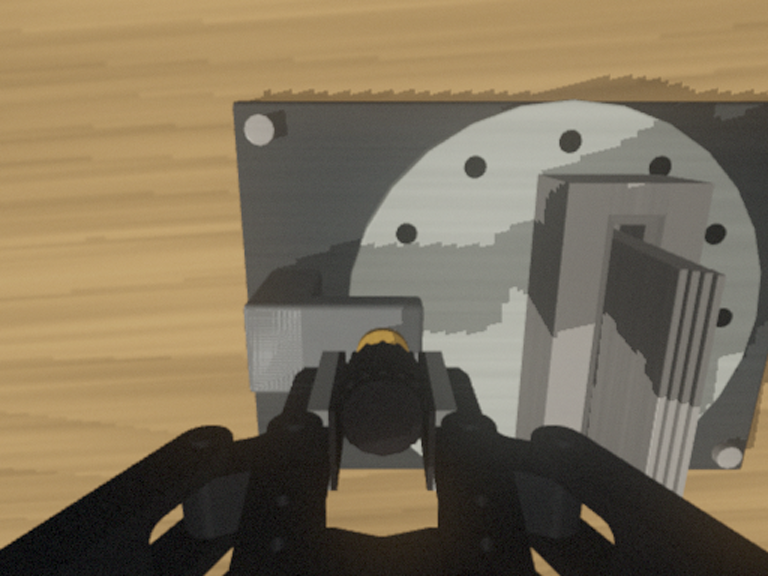

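The knob is in the jaws with the brass collar showing beneath it at (382,343). It rose 14.2 mm and then met the stop, and the blade is untouched in the slot. I'll hold briefly, then hand in.

```bash
python3 -m jog '0 0 0 0 0 0 -1;0 0 0 0 0 0 -1;0 0 0 0 0 0 -1;0 0 0 0 0 0 -1;0 0 0 0 0 0 -1;0 0 0 0 0 0 -1' && python3 -c "from cell import *; print(sign_off())"
```

```text
clock: 12.35
tool_pos: [517.8, -119.3, 100.6]
tool_rot: [3.139, -0.109, 0.0]
force: [11.9, -10.4, -16.6]
opening: 21.8
gripper_force: 60.2
the job is handed in; nothing more can be done
None
```

I handed the job in at 12.4 s, with no verdict returned: the long blade is home in the slot, bevel up and released, and the gripper is holding the plunger up at its stop, about 14 mm; the short blade and the other items weren't touched.

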